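# Tuck a cover plate under the rack loader's flap and hold it pressed down

## Task

Pick up the wide aluminium cover plate by its upright rib and, on the rack loader, slide its plain front edge about 25 mm under the lapped flap, square to the flap and centred along it, without lifting the flap. Then press the plate flat onto the sprung black bed until the bed is about half-way down its 10 mm travel, and finish while still gripping the plate and holding it pressed like that: do not let go. Leave the narrow plate and everything else on the bench alone.

Things in the scene. Friction and masses are not known exactly. Their poses are not given: they have to be found in the camera images.
- plate: Wide aluminium cover plate, loose, flat on the bench: 100 (x) x 160 (y) x 4 mm, 0.15 to 0.31 kg. Origin: centre of its underside; z up; +x to its plain front edge, the one to tuck, which at the start faces away from the robot (yaw within 0.3 rad of world x). It starts in either of two places at the right; the narrow plate is in the other.
- plate_front (a point): Middle of the wide plate's front edge, at its underside: (50, 0, 0) mm in the plate's frame.
- plate_rib (a point): Grip point on the wide plate's upright rib: (-25, 0, 30) mm in the plate's frame. The rib is 10 mm thick (x), 90 mm long (y), mid-plane at x = -25 mm, its top 40 mm above the plate's underside; pinch it across its thickness.
- loader: Rack loader, fixed: low grey unit 240 (x) x 250 (y) mm, 52 mm high at its far hinge housing. Origin: on the bench below the middle of the flap's free near edge; +x from the robot's side to the housing (yaw within 0.25 rad of world x). Cheeks 40 mm high beside the flap: inner faces y = +-113 mm, x = -5 to 55 mm. Housing front face x = 50 mm, closing the gap under the flap.
- bed_top (a point): Point on top of the black sprung bed, at loader x = -40 mm, y = 0; goes down with the bed. The bed reaches from loader x = -126 to +44 mm, y = -105 to +105 mm; its top is 30 mm above the bench when not pressed.
- bed (a joint): How far the sprung bed is pressed down, in m: 0 at rest, 0.010 at the bottom stop. It moves straight down only; about 4 N are needed to start it and 1 N more for each mm (so about 9 N at half-way). The plate's own weight does not move it.
- flap_edge (a point): Middle of the flap's free near edge, at its underside, 39 mm above the bench: the gap to the unpressed bed is 9 mm. The cream flap is 4 mm thick and covers loader x = 0 to 55 mm, y = -100 to +100 mm.
- flap (a joint): Angle of the flap about its hinge at the far side (loader x = 55 mm), in rad: 0 level (closed, lying by its own light weight against its stop), growing as its near edge is lifted.
- short_plate: The narrow cover plate, not to be used: the same form but 90 mm wide (y) with a rib 50 mm long. Origin: centre of its underside.
- tube_rack: Bystander: black rack with two rows of capped sample tubes, 52 x 168 x 106 mm. Origin: centre of its underside.
- tube_carrier: Bystander: black carrier with one row of five tubes, 26 x 120 x 106 mm. Origin: centre of its underside.
- reagent_bottle: Bystander: capped amber reagent jar, 60 mm across, 120 mm high. Origin: centre of its underside.
- specimen_cup: Bystander: open white cup, 56 mm across, 60 mm high. Origin: centre of its underside.
- tip_box: Bystander: closed pipette-tip box, 80 x 120 x 57 mm. Origin: centre of its underside.
- weight: Bystander: knobbed steel balance weight, 44 mm across, 52 mm high. Origin: centre of its underside.
Not all that is in view belongs to the job. What is shaped like the plate but brown or purple is not meant.

How it is judged:
By the outcome, as a careful person would: the job done as asked, in the order asked, and still so for the second after the job is handed in, while the arm keeps its last pose, push and grip.
It also fails if it takes over 35 s, if anything falls off the work surface, if the arm or the gripper's body presses on something with over 40 N, if the wrist force passes 120 N, or if a joint passes its speed limit or range.

## Robot

A 6-joint arm with a two-finger parallel gripper is mounted at the origin on the work surface. World frame = base frame: x ahead of the robot, y to its left, z up, the work surface at z = 0. Lengths are in m, angles in rad, forces in N, time in s.
With the tool pointing down it reaches from about 0.225 to 0.875 m from the base axis. Payload 3.4 kg.
Tool frame: the origin (TCP) lies midway between the tips of the shut fingers; the grasp point (between the pads) lies 19 mm behind it (bot.grip_depth is the distance from the TCP to the grasp point, in m); z points along the fingers, y is the direction in which the jaws open and shut (so a half turn about z gives the same grasp; the last joint's range is limited). The gripper opens to 85 mm and grips with 20 to 120 N. Pads are 22 mm wide; open, the fingers measure 114 mm over their backs; the gripper's body (76 mm by 85 mm) begins 54 mm behind the grasp point. The pads swing forward as they close: fully open they stand 13 mm farther back than shut.
Start: joints at [-1.352, 0.276, 1.505, -0, 1.361, -0.121], TCP at [0.192, -0.542, 0.231] pointing down, gripper open.
Joint ranges: [-2.89, 2.89], [-0.75, 2.08], [0.22, 2.7], [-1.18, 4.32], [0.11, 2.71], [-2.7, 2.7]. Speed limits (rad/s): [2.57, 2.57, 3.14, 3.14, 3.14, 3.14].

## Interface

Orientations are given as a unit quaternion [w, x, y, z].
In Python, from station import bot gives the robot as it stands.
- The arm moves only by the shell command python3 -m handwheel 'ROWS'. ROWS is JSON, a list of rows, each a list of 5 numbers: the finger opening in cm, from 0 to 8.54, then the shift along the world's x, y, z in cm, then the turn about the world's z in rad. A call has 1 to 10 rows; each row is the pose to reach, as a shift and turn from the pose commanded when the call began; what a row does not reach only later rows make up. A row lasts 1/8 s, in which the tool goes at most 62.5 mm and 10.7 degrees, less where a joint would pass 70% of its speed; a pose out of reach is approached as far as the arm can. A call with a gripper value outside its range is refused whole. The fingers move at their own pace and stop on an object; the grip force is fixed at half the most. Time passes only in rows, so rows that repeat a pose let the fingers close. It gives the time, the measured TCP pose, the force and the opening at its end, in the units of the state.
- bot.get_state(): the state, without advancing time (a new reading comes with each control period).
- bot.get_image(name): name is "scene" or "top" or "wrist"; returns a dict with "image" (400x640x3 uint8, red, green, blue), "depth" (400x640 float32, m along the optical axis (not along the pixel's ray), 0 where there is no reading), "fx", "fy", "cx", "cy" (pixels), "origin" and "rotation" of the camera in the world. Camera axes: x right, y down, z forward; pixel columns grow to the right and rows downward; lengths in m; the calibration is good to about 2 mm. A picture is of the moment at which its call begins.
- bot.finish_job(): hands the job in, once; it reports no verdict.
The state is a dict: "clock": time; "q": joint angles; "joint_velocities": joint speeds; "joint_efforts": joint torques, N m; "ee_pos": TCP position; "tool_rot": TCP orientation; "contact_force": force on the tool from outside, world axes, zero at the start; "moment": the same for the moment, N m; "grip_width": finger opening in m.
Only numpy, scipy, OpenCV 4.12 (cv2) and the standard library are available. Lean on these libraries where they do the work, as an engineer would, in place of code of your own. Each camera call takes 0.05 s, during which the arm holds its last target.

## Working session

There is one attempt and no reset: what is moved stays moved. The work goes in short steps, Python scripts to look and compute and a shell command to move; the robot and the scene stay as the last step left them, time stands still between calls to the robot, and variables do not carry over. Pictures are saved under pics/ and viewed, and the job is handed in when it is done.

```bash
mkdir -p pics; ls; cat > h.py <<'E'
import numpy as np, cv2
from station import bot
def snap(name,fn):
    d=bot.get_image(name); np.savez('pics/'+fn+'.npz',**d)
    cv2.imwrite('pics/'+fn+'.png',cv2.cvtColor(d['image'],cv2.COLOR_RGB2BGR)); return d
def load(fn): return dict(np.load('pics/'+fn+'.npz',allow_pickle=True))
def px(d,u,v,z=None):
    # world point from depth (median 3x3) or at given plane height z
    u=float(u);v=float(v)
    r=np.array([(u-d['cx'])/d['fx'],(v-d['cy'])/d['fy'],1.0]); R=np.array(d['rotation']);o=np.array(d['origin'])
    if z is None:
        k=d['depth'][int(v)-1:int(v)+2,int(u)-1:int(u)+2]; k=k[k>0]
        return o+R@(r*np.median(k))
    w=R@r; return o+w*(z-o[2])/w[2]
def crop(fn,out,x0,y0,x1,y1,s):
    im=cv2.imread('pics/'+fn+'.png')[y0:y1,x0:x1]
    cv2.imwrite('pics/'+out+'.png',cv2.resize(im,None,fx=s,fy=s,interpolation=cv2.INTER_CUBIC))
E
python3 - <<'E'
from h import *
s=bot.get_state();print(s)
for n in ['scene','top','wrist']:
    d=snap(n,n+'0');print(n,d['fx'],d['cx'],d['cy'],d['origin'],d['rotation'])
E
```

```text
pics
{'clock': 0.0, 'q': array([-1.35199601e+00,  2.76614379e-01,  1.50615473e+00, -2.65886806e-06,
        1.36065348e+00, -1.20987783e-01]), 'joint_velocities': array([ 0.00034644, -0.00098029,  0.00012472,  0.00037976,  0.00036868,
       -0.00078349]), 'joint_efforts': array([ 8.46059702e-04, -4.16776586e+01, -2.45807040e+01, -4.55992074e-05,
        1.09524993e-02, -2.95924437e-06]), 'ee_pos': array([ 0.19152689, -0.54161183,  0.23042002]), 'tool_rot': array([-9.13810580e-04,  9.85602227e-01,  1.69078128e-01, -4.60282179e-05]), 'contact_force': array([ 0.64227705, -0.18895322, -0.71612008]), 'moment': array([-0.05496304, -0.0245515 , -0.06894575]), 'grip_width': 0.08553608560470552}
scene 421.9021532111739 323.0444445566681 199.71733575688916 [ 0.94759348 -0.69704398  0.89336564] [-0.37350434  0.88007514  0.27367245 -0.10519335]
top 394.54333671057236 314.7986229323399 201.56823742912542 [ 0.36802417 -0.02699402  1.15020991] [-0.03831948  0.70945032 -0.7029551   0.03264929]
wrist 359.2729913694786 321.66223538221726 200.29977520288082 [ 0.2665284  -0.51547393  0.37320428] [ 0.12886868  0.8063168  -0.56992091 -0.09184896]
```

```bash
python3 - <<'E'
s=open('h.py').read()
s=s.replace("R=np.array(d['rotation']);","R=RQ(d['rotation']);").replace("def snap","from scipy.spatial.transform import Rotation\ndef RQ(q):\n    q=np.array(q); return Rotation.from_quat([q[1],q[2],q[3],q[0]]).as_matrix()\ndef snap",1)
open('h.py','w').write(s)
E
```

```text
(no output)
```

View pics/scene0.png

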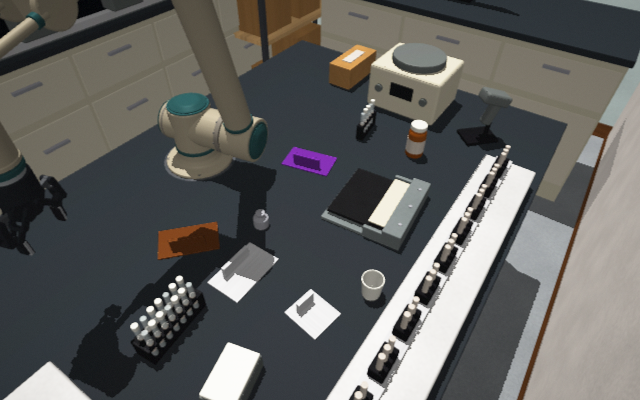

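View pics/top0.png

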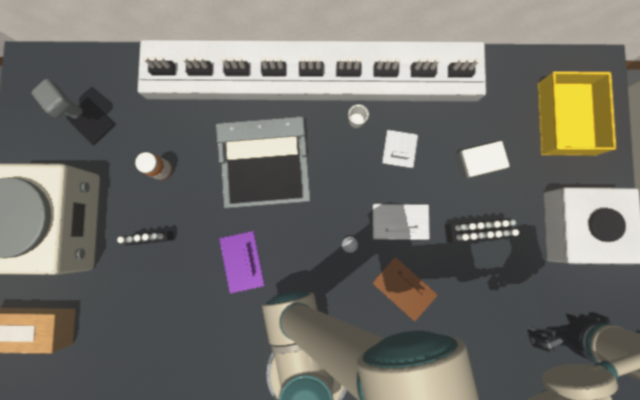

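View pics/wrist0.png

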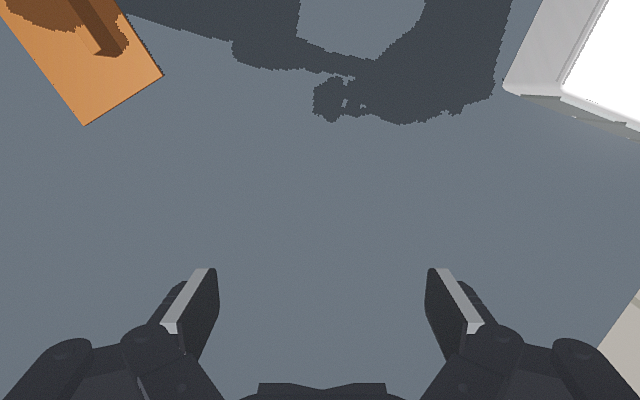

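The wide plate is at top px (401,222) and the narrow one at (400,149). The loader is around (264,163), with its cream flap at (262,148). Next I'll enlarge crops.

```bash
python3 - <<'E'
from h import *
crop('top0','c1',360,190,450,255,8)
crop('top0','c2',208,110,318,215,5.5)
d=load('top0')
for p in [(385,210),(415,210),(262,150),(262,185),(262,127),(340,200),(250,195)]: print(p,px(d,*p).round(4))
E
```

```text
(385, 210) [ 0.4606 -0.2218  0.0036]
(415, 210) [ 0.4615 -0.3092  0.0028]
(262, 150) [0.6268 0.1351 0.0415]
(262, 185) [0.5275 0.1346 0.0287]
(262, 127) [0.6916 0.1353 0.0509]
(340, 200) [ 0.4893 -0.0911 -0.0015]
(250, 195) [0.4984 0.1686 0.0274]
```

View pics/c1.png

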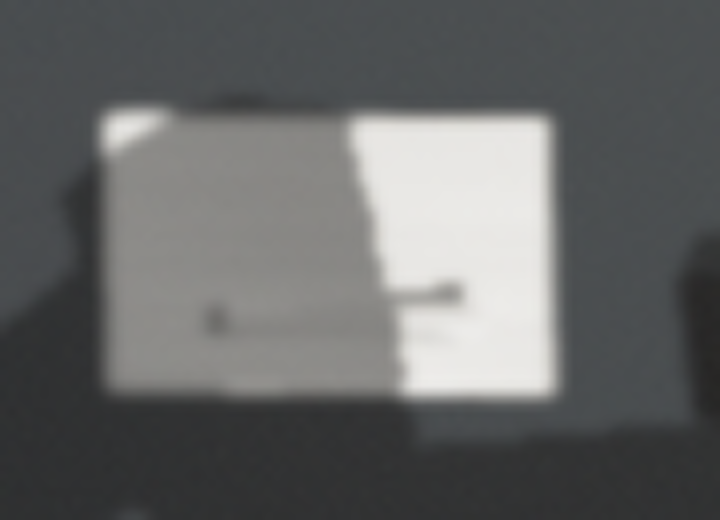

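View pics/c2.png

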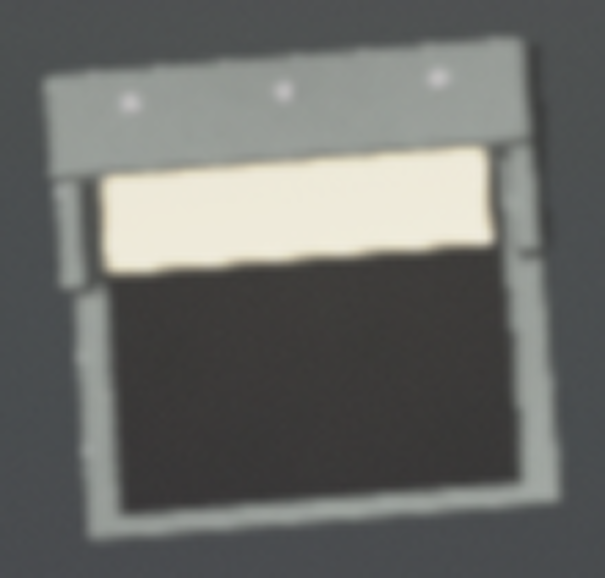

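```bash
python3 - <<'E'
from h import *
d=load('top0')
def P(x0,y0,s,u,v,z): return px(d,(u+.5)/s-.5+x0,(v+.5)/s-.5+y0,z)
C=[P(360,190,8,*p,0.004) for p in [(102,113),(552,117),(556,397),(104,392)]]
C=np.array(C);print(C.round(4)); 
print('centre',C.mean(0), 'yaws',[np.degrees(np.arctan2(-(a-b)[0]*1,(a-b)[1])).round(2) for a,b in [(C[0],C[1]),(C[3],C[2])]],[np.degrees(np.arctan2((a-b)[1],(a-b)[0])).round(2) for a,b in [(C[0],C[3]),(C[1],C[2])]], 'len',np.linalg.norm(C[0]-C[1]),np.linalg.norm(C[0]-C[3]))
F=np.array([P(208,110,5.5,*p,z) for p,z in [((108,273),.043),((493,244),.043),((488,148),.043),((102,178),.043),((121,514),.030),((521,482),.030),((45,77),.052),((522,37),.052),((90,538),.03),((558,499),.03)]])
print(F.round(4)); print('edge mid',F[:2].mean(0),'len',np.linalg.norm(F[0]-F[1]))
yw=lambda a,b:np.degrees(np.arctan2(-(a-b)[0],(a-b)[1]))
print('yaw',yw(F[0],F[1]),yw(F[3],F[2]),yw(F[4],F[5]),yw(F[6],F[7]),yw(F[8],F[9]))
print('bed near mid',F[4:6].mean(0), np.linalg.norm(F[4]-F[5]),'housing far',F[6:8].mean(0),np.linalg.norm(F[6]-F[7]))
E
```

```text
[[ 0.4787 -0.185   0.004 ]
 [ 0.4787 -0.3485  0.004 ]
 [ 0.3773 -0.348   0.004 ]
 [ 0.3775 -0.1852  0.004 ]]
centre [ 0.42805039 -0.26667552  0.004     ] yaws [np.float64(-0.0), np.float64(-0.09)] [np.float64(0.12), np.float64(-0.29)] len 0.16358983069261102 0.10122725721672189
[[ 0.5989  0.2337  0.043 ]
 [ 0.6158  0.0339  0.043 ]
 [ 0.6667  0.0373  0.043 ]
 [ 0.6492  0.2385  0.043 ]
 [ 0.4745  0.226   0.03  ]
 [ 0.493   0.0183  0.03  ]
 [ 0.7003  0.2677  0.052 ]
 [ 0.7234  0.0199  0.052 ]
 [ 0.4618  0.2417  0.03  ]
 [ 0.4843 -0.001   0.03  ]]
edge mid [0.60732181 0.13382629 0.043     ] len 0.2005078620052883
yaw 4.834674019386926 4.974208010268552 5.102630872849486 5.3339872499644185 5.293151954193349
bed near mid [0.48372285 0.12214494 0.03      ] 0.20846633267427353 housing far [0.71183997 0.1438027  0.052     ] 0.24891590166538616
```

```bash
python3 -m handwheel '[[8.5,2.6,3.4,0,0.16],[8.5,5.2,6.9,0,0.32],[8.5,7.9,10.3,0,0.48],[8.5,10.5,13.7,0,0.64],[7.5,13.2,17.1,0,0.8],[6.5,15.8,20.6,0,0.96],[5,18.5,24,-1,1.12],[5,21.1,27.5,-2,1.23],[5,21.1,27.5,-3,1.23]]'
python3 - <<'E'
from h import *
d=snap('wrist','w1'); print(d['origin'],d['rotation'])
R=RQ(d['rotation'])
for p in [(.403,-.2667,.04),(.478,-.185,.004),(.378,-.348,.004)]:
    c=R.T@(np.array(p)-d['origin']);print(p,d['fx']*c[0]/c[2]+d['cx'],d['fy']*c[1]/c[2]+d['cy'])
E
```

```text
clock: 1.27
ee_pos: [0.4037, -0.2648, 0.2008]
tool_rot: [-0.0, 0.706, 0.708, 0.0]
contact_force: [0.4, -0.2, 0.3]
grip_width: 0.0503
[ 0.40279694 -0.18509649  0.34358602] [1.57834107e-01 9.87464174e-01 1.69415929e-03 1.74608803e-04]
(0.403, -0.2667, 0.04) 321.64300105901907 180.73549049118031
(0.478, -0.185, 0.004) 405.4593494335463 82.62455907558046
(0.378, -0.348, 0.004) 297.3341251746505 247.30025166546434
```

View pics/w1.png

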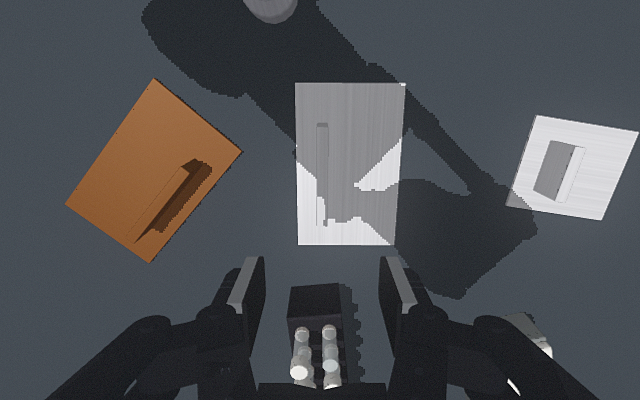

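The wrist view shows the wide plate with corners near (295,83), (405,83), (298,245) and (393,245). Its rib runs parallel to the plate, from about (322,123) to (322,226).

```bash
python3 - <<'E'
from h import *
crop('w1','c3',285,70,415,255,3.2)
d=load('w1')
for p in [(322,140),(322,180),(322,215),(350,110),(380,230)]: print(p,px(d,*p).round(4))
# rib top pixels & plate pixels from the depth map
v,u=np.mgrid[70:255,285:415]
R=RQ(d['rotation']);z=d['depth'][70:255,285:415]
W=np.stack([(u-d['cx'])/d['fx']*z,(v-d['cy'])/d['fy']*z,z],-1)@R.T+d['origin']
H=W[...,2]
for nm,m in [('rib',(H>.034)&(H<.047)),('plate',(H>.0015)&(H<.047))]:
    q=W[m][:,:2].astype(np.float32); r=cv2.minAreaRect(q*1000); print(nm,m.sum(),r,np.median(H[m]), q.mean(0))
E
```

```text
(322, 140) [ 0.4032 -0.2312  0.0402]
(322, 180) [ 0.4033 -0.266   0.0402]
(322, 215) [ 0.4034 -0.2986  0.0401]
(350, 110) [ 0.4288 -0.209   0.0044]
(380, 230) [ 0.4629 -0.3283  0.0039]
rib 1146 ((402.9017028808594, -264.9293212890625), (9.572592735290527, 89.67154693603516), 0.4615294933319092) 0.04008154835942934 [ 0.40308   -0.2622594]
plate 16993 ((431.59820556640625, -265.560302734375), (132.57347106933594, 182.3829803466797), 0.2983068525791168) 0.0042046279065744985 [ 0.428071   -0.25845605]
```

View pics/c3.png

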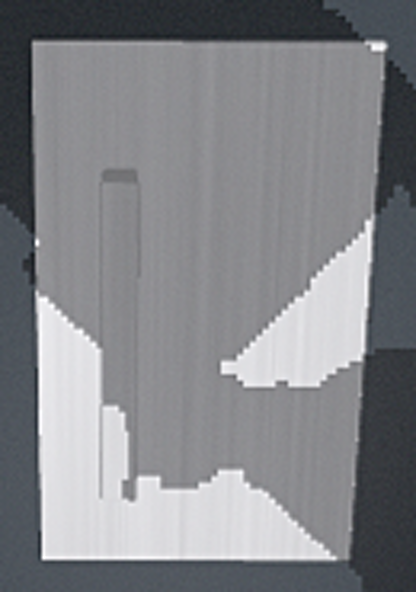

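```bash
python3 -m handwheel '[[5,0,0,-5,0],[4,0,0,-10,0],[4,0,0,-15,0],[4,0,0,-17.5,0],[4,0,0,-18.9,0],[4,0,0,-18.9,0]]'; python3 -c "
from h import *
snap('wrist','w2')"
```

```text
clock: 2.08
ee_pos: [0.4021, -0.2677, 0.0119]
tool_rot: [-0.001, 0.708, 0.706, -0.0]
contact_force: [-0.0, -0.6, 1.3]
grip_width: 0.04
```

View pics/w2.png

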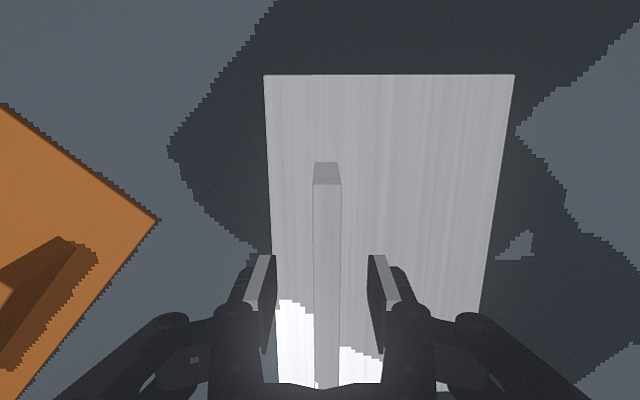

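The fingers straddle the rib, at about (325,270), so I'll close.

```bash
python3 -m handwheel '[[2,0,0,0,0],[0,0,0,0,0],[0,0,0,0,0],[0,0,0,0,0],[0,0,0,0,0]]'; python3 -m handwheel '[[0,0,0,1,0],[0,0,0,4,0],[0,0,0,8,0],[0,0,0,11,0],[0,0,0,12,0],[0,0,0,12,0]]'; python3 -c "
from h import *
d=snap('wrist','w3'); print(bot.get_state())"
```

```text
clock: 2.75
ee_pos: [0.4035, -0.2679, 0.0136]
tool_rot: [0.001, 0.707, 0.707, 0.0]
contact_force: [-1.4, 0.9, 6.5]
grip_width: 0.009
clock: 3.5
ee_pos: [0.4025, -0.267, 0.1324]
tool_rot: [0.0, 0.707, 0.707, 0.0]
contact_force: [-0.6, 0.1, -2.2]
grip_width: 0.0087
{'clock': 3.55, 'q': array([-7.29921194e-01,  2.20208947e-01,  1.85153796e+00,  4.27792550e-05,
        1.07138052e+00, -7.28979524e-01]), 'joint_velocities': array([ 0.00205994,  0.01600668,  0.01304148, -0.00228711, -0.00168884,
       -0.00158168]), 'joint_efforts': array([ 2.10878067e-02, -3.66021216e+01, -2.23434144e+01,  2.67185457e-02,
       -5.99948270e-02,  4.24538348e-04]), 'ee_pos': array([ 0.40201127, -0.26656552,  0.1315786 ]), 'tool_rot': array([-7.67238667e-04,  7.07446675e-01,  7.06766307e-01, -2.41714637e-05]), 'contact_force': array([ 0.5452197 , -0.7194755 , -3.04206263]), 'moment': array([0.02167504, 0.04512031, 0.00062557]), 'grip_width': 0.00914484618529376}
```

View pics/w3.png

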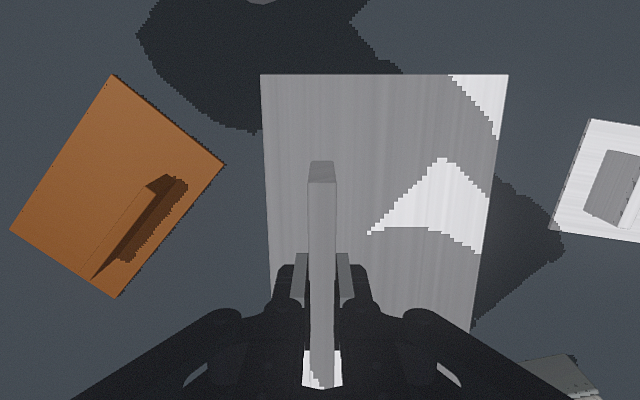

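The plate is held, with its visible corners at (261,74) and (508,74). Next is its tilt, height and offset in the hand.

```bash
cat >> h.py <<'E'
def fitplate(fn,box=(285,85,480,150),ref=None):
    d=load(fn); s=bot.get_state(); x0,y0,x1,y1=box
    v,u=np.mgrid[y0:y1,x0:x1]; z=d['depth'][y0:y1,x0:x1]; R=RQ(d['rotation'])
    W=(np.stack([(u-d['cx'])/d['fx']*z,(v-d['cy'])/d['fy']*z,z],-1)@R.T+d['origin'])[z>0]
    A=np.c_[W[:,:2],np.ones(len(W))]; k=np.linalg.lstsq(A,W[:,2],rcond=None)[0]
    r=W[:,2]-A@k; m=abs(r)<.004; k=np.linalg.lstsq(A[m],W[m,2],rcond=None)[0]
    return d,k
def onplane(d,k,u,v):
    o=np.array(d['origin']); w=RQ(d['rotation'])@np.array([(u-d['cx'])/d['fx'],(v-d['cy'])/d['fy'],1])
    t=(k[0]*o[0]+k[1]*o[1]+k[2]-o[2])/(w[2]-k[0]*w[0]-k[1]*w[1]); return o+w*t
E
python3 - <<'E'
from h import *
for fn,box in [('w3',(345,85,440,150)),('w2',(345,85,440,150))]:
    d,k=fitplate(fn,box); print(fn,'slope x,y',k[:2],'origin',d['origin'])
    if fn=='w3':
        for p in [(261,74),(508,74),(272,295),(472,320)]: print(p,onplane(d,k,*p).round(4))
crop('w3','c4',250,60,520,340,2.1)
E
```

```text
w3 slope x,y [-0.0023765   0.00315699] origin [ 0.40192152 -0.1871027   0.27506253]
(261, 74) [ 0.3777 -0.1841  0.1232]
(508, 74) [ 0.4764 -0.1841  0.1229]
(272, 295) [ 0.3776 -0.2859  0.1228]
(472, 320) [ 0.4773 -0.3007  0.1226]
w2 slope x,y [-0.00203437 -0.00034387] origin [ 0.40183749 -0.1879101   0.15458621]
```

View pics/c4.png

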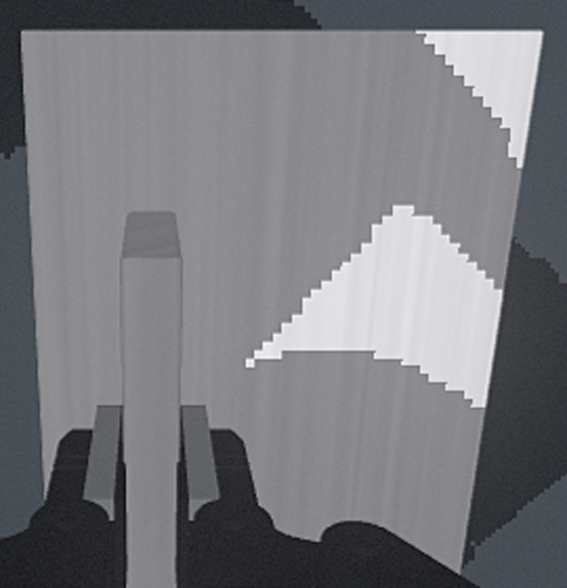

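```bash
python3 -m handwheel '[[0,0.8,2,0,0],[0,2.3,7,0,0.01],[0,4,13,0,0.03],[0,5.8,19.5,0,0.045],[0,7.7,26,0,0.06],[0,9.3,32,0,0.075],[0,10.6,37,0,0.087],[0,11.1,39,0,0.087],[0,11.1,39,0,0.087]]'; python3 -c "
from h import *
d=snap('wrist','w4');snap('top','t4');snap('scene','s4')"
```

```text
clock: 4.68
ee_pos: [0.5127, 0.1243, 0.1304]
tool_rot: [-0.001, 0.675, 0.738, -0.001]
contact_force: [-0.2, -0.3, -2.3]
grip_width: 0.0087
```

View pics/w4.png

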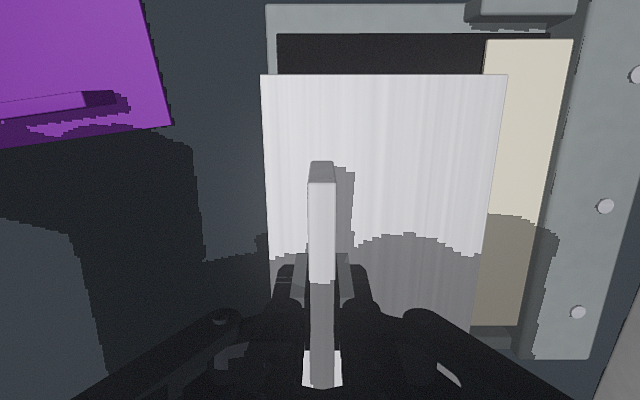

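View pics/t4.png

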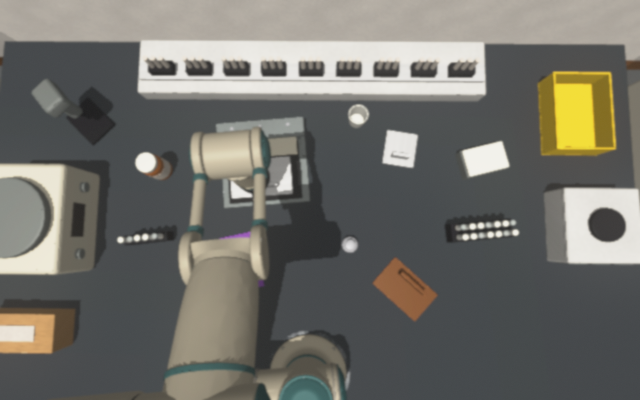

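View pics/s4.png

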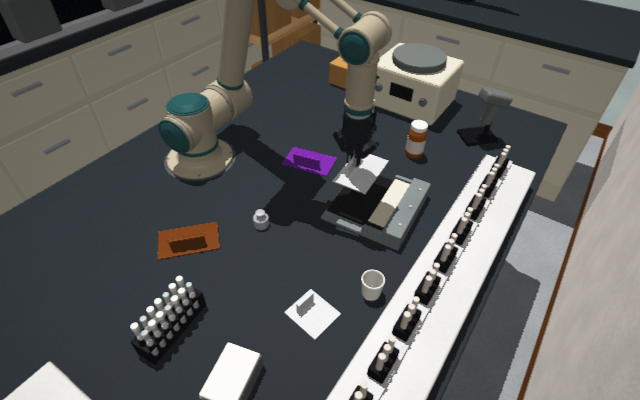

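The wrist shows the plate's front corner at (508,74). The flap's +y corners are at (486,40) and (573,40), and its -y end is near (518,325).

```bash
python3 - <<'E'
from h import *
crop('w4','c5',460,0,640,60,4.4)
crop('w4','c6',460,300,580,370,6)
d,k=fitplate('w4',(360,85,470,150)); print(k)
for p in [(500,60),(540,60),(540,100),(520,300),(350,50),(600,100)]: print(p,px(d,*p).round(4))
for p in [(261,74),(508,74),(268,250),(472,320)]: print(p,onplane(d,k,*p).round(4))
E
```

```text
[-0.00582881  0.00276489  0.1234167 ]
(500, 60) [0.6094 0.2257 0.0429]
(540, 60) [0.6329 0.2278 0.0432]
(540, 100) [0.6392 0.2053 0.0433]
(520, 300) [0.6645 0.0642 0.0427]
(350, 50) [0.5204 0.2243 0.0303]
(600, 100) [0.6692 0.2084 0.0523]
(261, 74) [0.4805 0.2047 0.1212]
(508, 74) [0.5787 0.2135 0.1206]
(268, 250) [0.4865 0.1273 0.1209]
(472, 320) [0.5901 0.0976 0.1202]
```

View pics/c5.png

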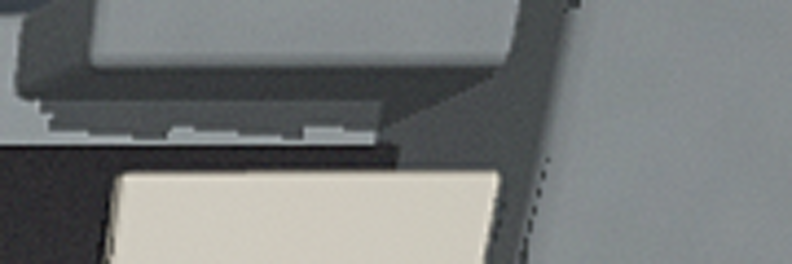

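View pics/c6.png

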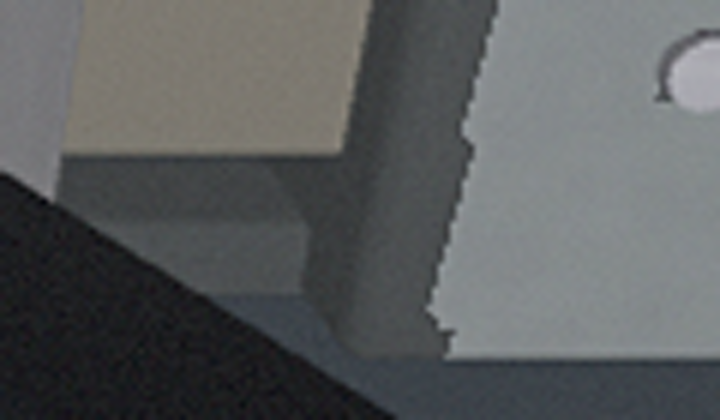

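```bash
python3 - <<'E'
from h import *
d,k=fitplate('w4',(360,85,470,150))
a=px(d,486.7,39.0,.043);b=px(d,573.3,39,.043);c=px(d,516.8,325.6,.043)
print(a,b,c); v=b-c; yaw=np.arctan2(-v[0],v[1]); print('yaw',yaw,'len',np.linalg.norm(v),np.linalg.norm(a-b))
X=np.array([np.cos(yaw),np.sin(yaw),0]);Y=np.array([-X[1],X[0],0])
print('edge mid',a-Y*.1,(b+c)/2-X*.05)
P=np.array([onplane(d,k,*p) for p in [(261,74),(508,74),(268,250),(472,320)]])
for n,(i,j) in {'left end':(0,1),'front':(1,3),'rear':(0,2)}.items(): w=P[j]-P[i]; print(n,np.arctan2(w[1],w[0])if n=='left end' else np.arctan2(w[0],-w[1]))
E
```

```text
[0.59874877 0.23628581 0.043     ] [0.64918627 0.24078399 0.043     ] [0.66781267 0.04200293 0.043     ]
yaw 0.09343025802077319 len 0.19965182341655893 0.05063768649135575
edge mid [0.60807821 0.13672195 0.043     ] [0.60871754 0.13672874 0.043     ]
left end 0.0894046235773927
front 0.09804602060793881
rear 0.07820022004269181
```

```bash
python3 -m handwheel '[[0,0,0.1,-2,0.004],[0,0,0.1,-5,0.004],[0,0,0.1,-7,0.004],[0,0,0.1,-8,0.004],[0,0,0.1,-8,0.004]]'; python3 - <<'E'
from h import *
d=snap('wrist','w5');snap('scene','s5');print(bot.get_state()['contact_force'])
d,k=fitplate('w5',(360,85,470,150)); print(k)
for p in [(261,74),(508,74),(472,320),(500,320)]: print(p,onplane(d,k,*p).round(4))
crop('w5','c7',460,0,640,130,4.4)
crop('s5','c8',310,130,450,260,5)
E
```

```text
clock: 5.45
ee_pos: [0.5132, 0.123, 0.0519]
tool_rot: [-0.0, 0.675, 0.738, -0.001]
contact_force: [1.0, -0.3, -1.5]
grip_width: 0.0092
[ 0.08182079 -0.57586828 -1.86227102]
[-0.00360903  0.00187924  0.04395928]
(261, 74) [0.481  0.2034 0.0426]
(508, 74) [0.5793 0.2121 0.0423]
(472, 320) [0.5906 0.0963 0.042 ]
(500, 320) [0.6046 0.0975 0.042 ]
```

View pics/w5.png

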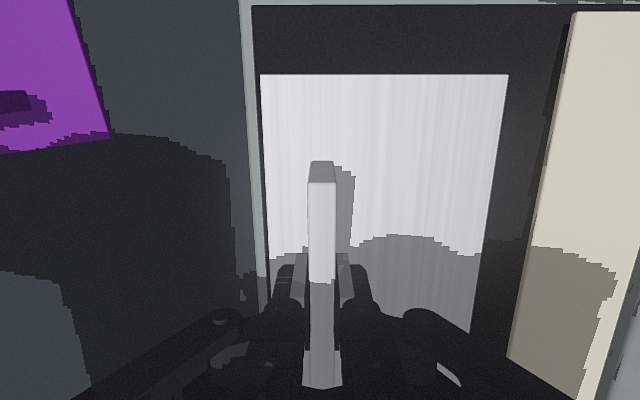

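View pics/c8.png

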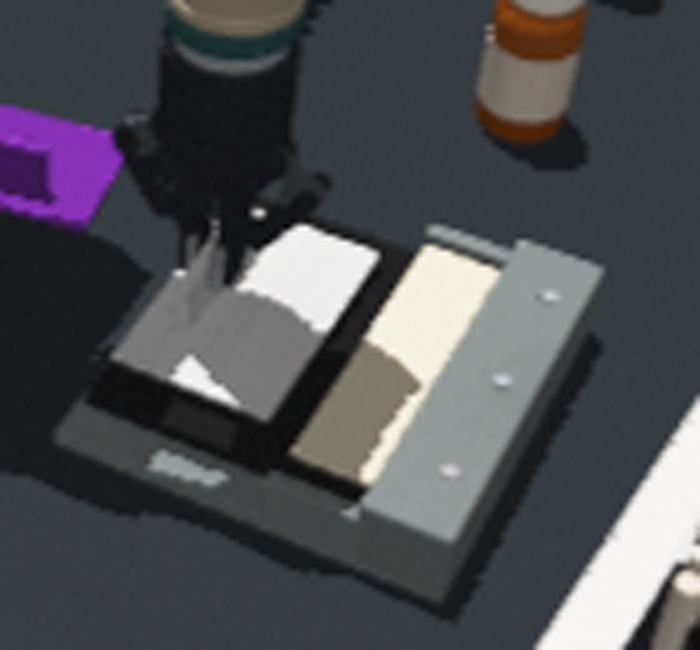

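View pics/c7.png

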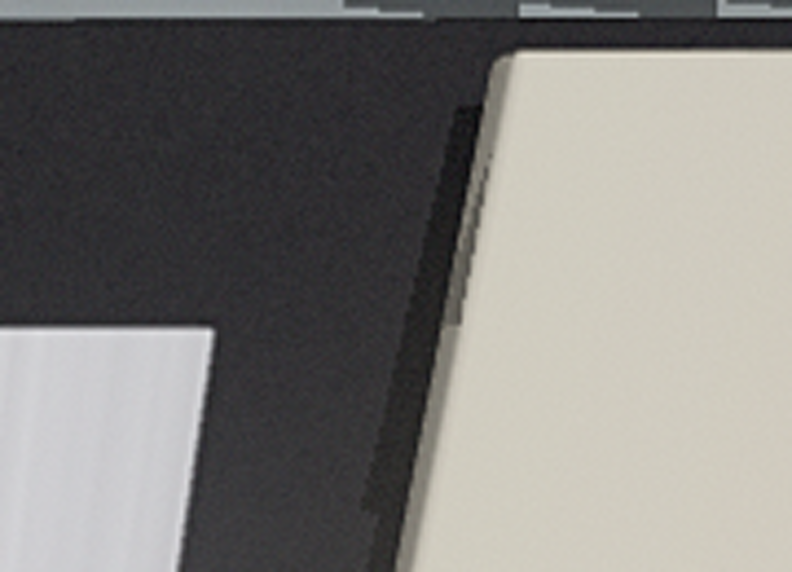

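```bash
python3 - <<'E'
from h import *
crop('w5','c9',450,230,640,400,4)
d,k=fitplate('w5',(360,85,470,150))
for p in [(600,60),(590,150),(575,220),(540,40),(520,150),(400,40),(490,300)]: print(p,px(d,*p).round(4))
E
```

```text
(600, 60) [0.6136 0.2204 0.043 ]
(590, 150) [0.621  0.1854 0.0431]
(575, 220) [0.6245 0.1538 0.0431]
(540, 40) [0.5952 0.2273 0.03  ]
(520, 150) [0.5988 0.181  0.0303]
(400, 40) [0.5367 0.2221 0.0302]
(490, 300) [0.604  0.1012 0.0301]
```

View pics/c9.png

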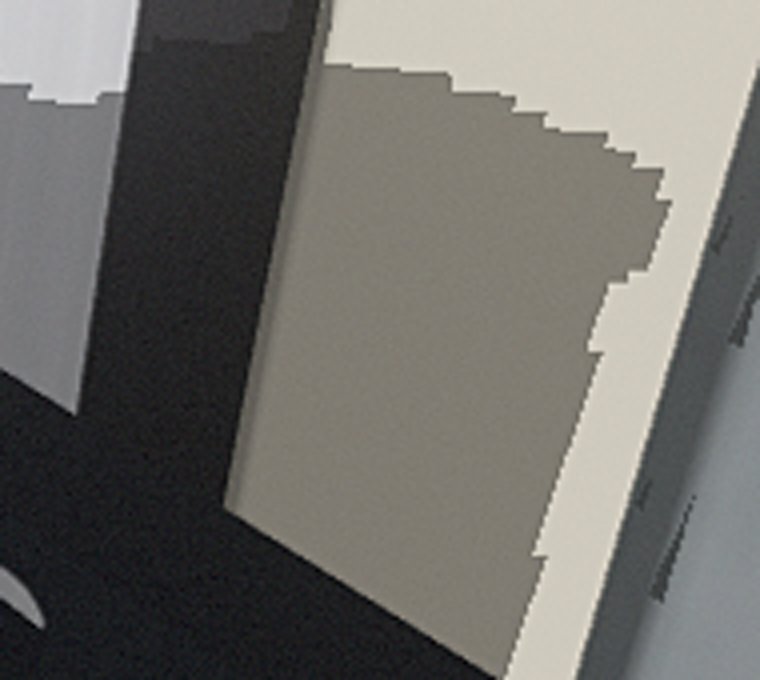

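```bash
python3 - <<'E'
from h import *
d,k=fitplate('w5',(360,85,470,150))
a=px(d,576.3,12.4,.043); c=px(d,508.2,358,.043); v=a-c; yaw=np.arctan2(-v[0],v[1]); print(a,c,'flap yaw',yaw)
X=np.array([np.cos(yaw),np.sin(yaw),0]);Y=np.array([-X[1],X[0],0])
P=np.array([onplane(d,k,*p) for p in [(508.3,74.5),(500.4,130),(484.7,230),(469.4,332.9)]]); v=P[0]-P[-1]; print('plate yaw',np.arctan2(-v[0],v[1]), 'per pt gap to flap',((P-a)@X).round(4))
o=a-Y*.1; print('loader o',o,'plate corner in loader',(P[0]-o)@X,(P[0]-o)@Y-.08)
E
```

```text
[0.59916033 0.23597816 0.043     ] [0.61382212 0.0757146  0.043     ] flap yaw 0.09123151403747568
plate yaw 0.09302686928259613 per pt gap to flap [-0.0218 -0.0216 -0.0218 -0.0216]
loader o [0.60827083 0.13639403 0.043     ] plate corner in loader -0.021797241359550572 -0.0021156700169664283
```

```bash
python3 -m handwheel '[[0,0,0.1,-0.3,0],[0,0,0.12,-0.58,0],[0,0.6,0.18,-0.58,0],[0,1.4,0.25,-0.58,0],[0,1.4,0.25,-0.58,0]]'; python3 - <<'E'
from h import *
d=snap('wrist','w6');print(bot.get_state()['contact_force'])
d,k=fitplate('w6',(360,85,470,150)); print(k)
for p in [(261,74),(508,74),(472,320)]: print(p,onplane(d,k,*p).round(4))
for p in [(540,40),(400,40),(600,60)]: print(p,px(d,*p).round(4))
E
```

```text
clock: 6.18
ee_pos: [0.5291, 0.1265, 0.0467]
tool_rot: [0.001, 0.675, 0.738, 0.001]
contact_force: [0.4, -0.3, -1.7]
grip_width: 0.009
[ 0.28542899 -0.08897387 -2.85423524]
[-0.00094616  0.00010956  0.03780878]
(261, 74) [0.4969 0.2068 0.0374]
(508, 74) [0.5951 0.2157 0.0373]
(472, 320) [0.6065 0.1    0.0372]
(540, 40) [0.6014 0.2283 0.0427]
(400, 40) [0.5516 0.2251 0.0298]
(600, 60) [0.6259 0.2234 0.0431]
```

View pics/w6.png

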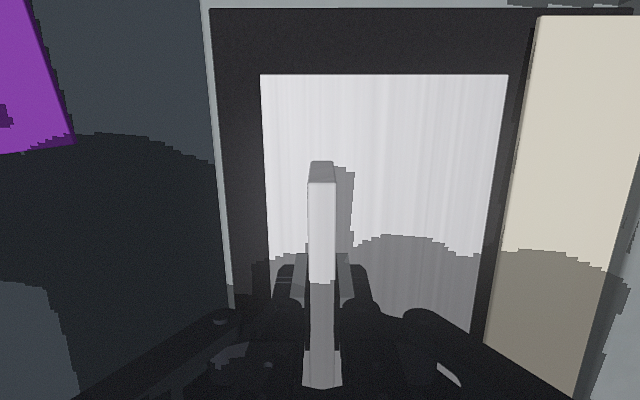

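```bash
python3 -m handwheel '[[0,0,0,-0.08,0],[0,0.4,0.04,-0.08,0],[0,1.0,0.09,-0.08,0],[0,1.6,0.15,-0.08,0],[0,2.2,0.2,-0.08,0],[0,2.7,0.25,-0.08,0],[0,3.1,0.28,-0.08,0],[0,3.1,0.28,-0.08,0]]'; python3 - <<'E'
from h import *
d=snap('wrist','w7');snap('scene','s7');print(bot.get_state()['contact_force'])
d,k=fitplate('w7',(345,85,420,150)); print(k)
for p in [(261,74),(380,74)]: print(p,onplane(d,k,*p).round(4))
crop('w7','c10',360,0,640,200,2.8)
crop('s7','c11',310,130,450,260,5)
E
```

```text
clock: 7.22
ee_pos: [0.559, 0.1291, 0.0457]
tool_rot: [0.0, 0.675, 0.738, 0.0]
contact_force: [0.8, 0.4, -1.9]
grip_width: 0.0088
[-0.47424775 -1.53257835 -2.17130862]
[-0.00267877  0.00187678  0.0374264 ]
(261, 74) [0.5267 0.2095 0.0364]
(380, 74) [0.574  0.2138 0.0363]
```

View pics/w7.png

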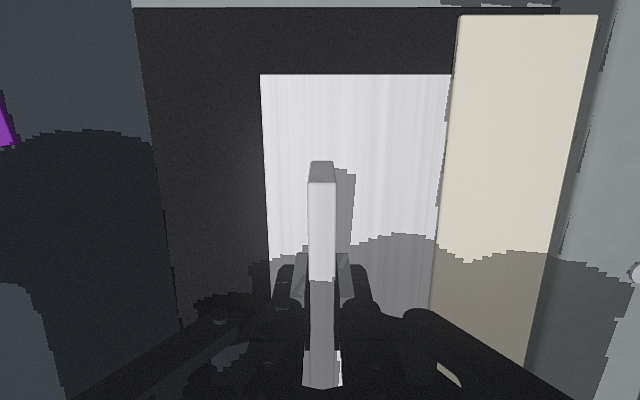

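View pics/c10.png

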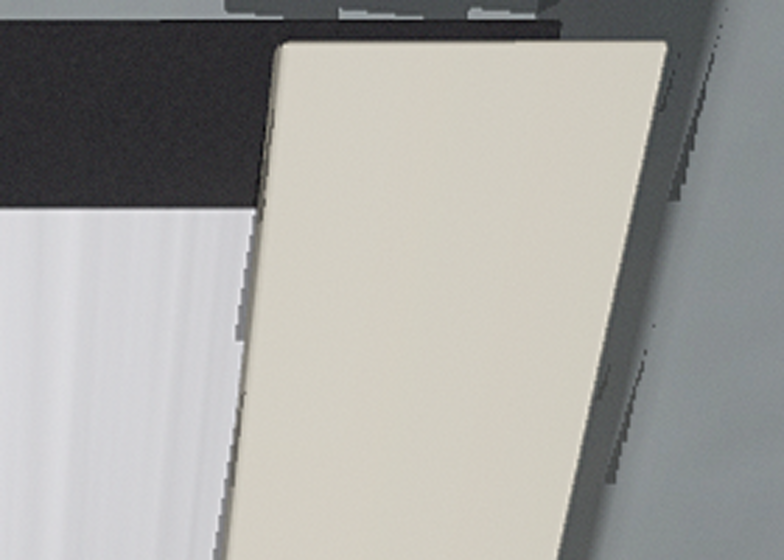

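View pics/c11.png

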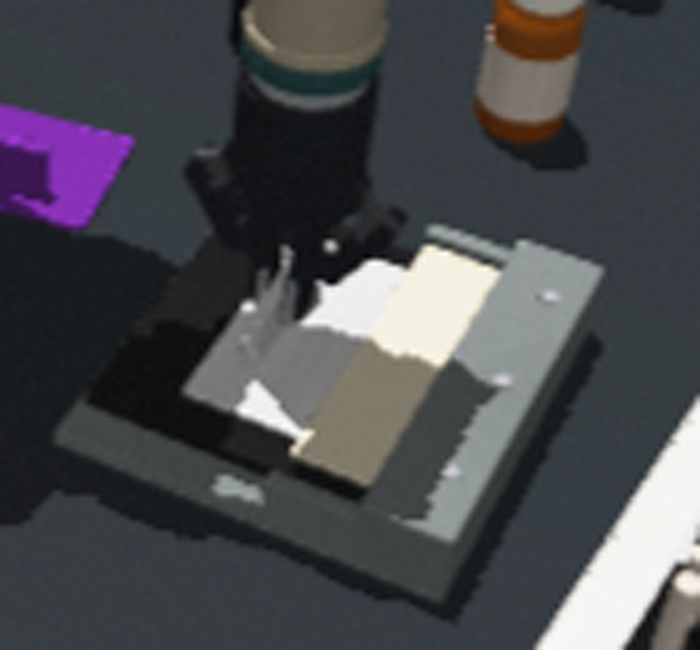

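```bash
python3 - <<'E'
from h import *
d,k=fitplate('w7',(345,85,420,150))
a=px(d,459.3,15.3,.043); b=px(d,598,15.3,.043); c=px(d,430,306,.043); v=a-c; yaw=np.arctan2(-v[0],v[1]); print(a,b,c,'flap yaw',yaw, np.linalg.norm(a-b))
X=np.array([np.cos(yaw),np.sin(yaw),0]);Y=np.array([-X[1],X[0],0]);o=a-Y*.1
for p in [(261,74.3),(268.5,240)]:
    q=onplane(d,k,*p); print((q-o)@X+.1,(q-o)@Y-.08)
for p in [(500,40),(480,150),(460,300),(560,40),(540,150)]: print(px(d,*p).round(4))
E
```

```text
[0.59895471 0.23617188 0.043     ] [0.64925147 0.24071875 0.043     ] [0.61103016 0.11335875 0.043     ] flap yaw 0.09800866950907644 0.05050185529956091
0.02550514449714608 0.0004303709594542099
0.024565747073766214 -0.07189708648392229
[0.6156 0.2294 0.0432]
[0.6177 0.1883 0.0429]
[0.6242 0.1181 0.0434]
[0.6379 0.2314 0.0431]
[0.6421 0.1905 0.0428]
```

```bash
python3 -m handwheel '[[0,0,0,-0.15,0],[0,0,0,-0.3,0],[0,0,0,-0.45,0],[0,0,0,-0.6,0],[0,0,0,-0.74,0],[0,0,0,-0.74,0]]'; python3 - <<'E'
from h import *
d=snap('wrist','w8');snap('scene','s8');print(bot.get_state()['contact_force'],bot.get_state()['moment'])
d,k=fitplate('w8',(345,85,420,150)); print(k)
for p in [(261,74),(380,74),(440,150),(280,230)]: print(p,onplane(d,k,*p).round(4))
for p in [(200,100),(220,200),(300,40),(400,40),(480,40),(480,150),(450,250)]: print(p,px(d,*p).round(4))
E
```

```text
clock: 8.07
ee_pos: [0.5584, 0.1291, 0.0389]
tool_rot: [-0.0, 0.675, 0.738, -0.0]
contact_force: [-3.3, -0.2, 7.0]
grip_width: 0.0088
[-3.18915891 -0.64151916  7.7828694 ] [-0.13933497  0.37487333 -0.04264848]
[-0.00031078  0.00056493  0.02944745]
(261, 74) [0.5261 0.2095 0.0294]
(380, 74) [0.5735 0.2138 0.0294]
(440, 150) [0.6033 0.1858 0.0294]
(280, 230) [0.5373 0.1428 0.0294]
(200, 100) [0.5004 0.197  0.0255]
(220, 200) [0.5088 0.1533 0.0251]
(300, 40) [0.5405 0.2238 0.0247]
(400, 40) [0.5803 0.2274 0.0253]
(480, 40) [0.605  0.2278 0.0431]
(480, 150) [0.6138 0.1893 0.0434]
(450, 250) [0.6108 0.1462 0.0435]
```

View pics/w8.png

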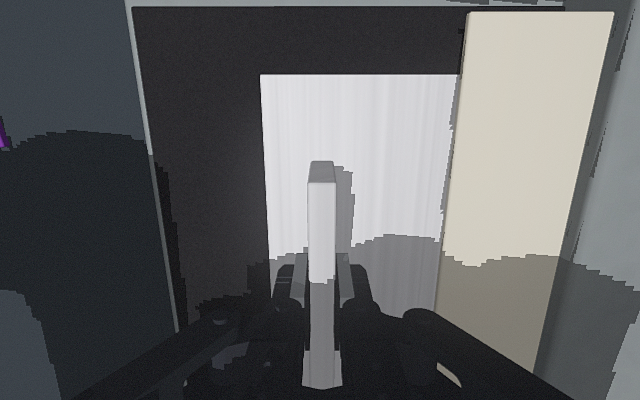

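The bed reads about 25 mm, so it is roughly 5 mm down, and both the plate and the flap are level. I'll hold briefly and re-measure.

```bash
python3 -m handwheel '[[0,0,0,0,0],[0,0,0,0,0],[0,0,0,0,0]]'; python3 - <<'E'
from h import *
d=snap('wrist','w9');snap('scene','s9')
def patch(x0,y0,x1,y1):
    return np.median([px(d,u,v)[2] for u in range(x0,x1,4) for v in range(y0,y1,4)])
print('bed',patch(190,60,245,200),patch(270,30,440,65),'flap',patch(490,30,560,150),patch(470,170,540,230))
_,k=fitplate('w9',(345,85,420,150)); print(k)
a=px(d,468,13,.043); c=px(d,436,306,.043); v=a-c; yaw=np.arctan2(-v[0],v[1])
yaw=.0925;X=np.array([np.cos(yaw),np.sin(yaw),0]);Y=np.array([-X[1],X[0],0]);o=a-Y*.1
for p in [(261,74.3),(268.5,240)]:
    q=onplane(d,k,*p); print((q-o)@X+.1,(q-o)@Y-.08)
crop('s9','c12',310,130,450,260,5)
E
```

```text
clock: 8.55
ee_pos: [0.5584, 0.1291, 0.039]
tool_rot: [0.0, 0.675, 0.738, 0.0]
contact_force: [-3.0, -0.3, 7.3]
grip_width: 0.0088
bed 0.025512053295577833 0.025450297021753582 flap 0.04307528230210814 0.04310394749994981
[-0.00237457 -0.00267435  0.03137062]
0.02498221308233023 0.00036652650213594984
0.024502843713883143 -0.07187870584759631
```

View pics/c12.png

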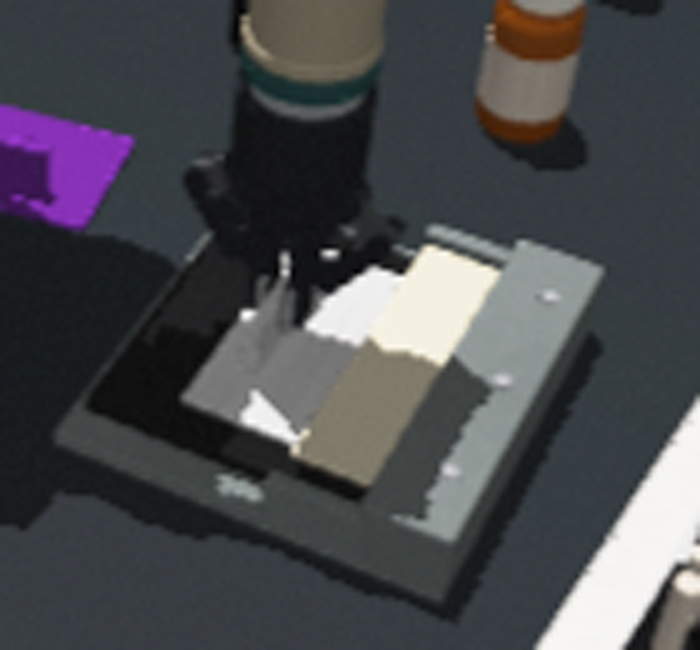

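```bash
python3 -m handwheel '[[0,0,0,-0.03,0],[0,0,0,-0.04,0],[0,0,0,-0.04,0]]'; python3 - <<'E'
from h import *
d=snap('wrist','w10')
def patch(x0,y0,x1,y1):
    return np.median([px(d,u,v)[2] for u in range(x0,x1,4) for v in range(y0,y1,4)])
print('bed',patch(190,60,245,200),patch(270,30,440,65),'flap',patch(490,30,560,150),patch(470,170,540,230),fitplate('w10',(345,85,420,150))[1])
print(bot.get_state()['contact_force'],bot.get_state()['grip_width']); bot.finish_job()
E
```

```text
clock: 9.02
ee_pos: [0.5584, 0.1292, 0.0386]
tool_rot: [0.0, 0.675, 0.738, -0.0]
contact_force: [-2.5, -0.1, 6.7]
grip_width: 0.0091
bed 0.025147207118872472 0.025130164248509473 flap 0.04304731270097158 0.0430767051425343 [-8.43731247e-05  1.37957847e-03  2.88930357e-02]
[-2.79060803  0.47981464  6.44153459] 0.00886798022591634
the job is handed in; nothing more can be done
```

I gripped the wide plate by its rib, slid it under the flap and pressed the bed to about half-way. I handed the job in at about 9 s with the plate still gripped and held down.

- **Tuck:** The wrist camera, just before the last 0.4 mm of pressing, put the front edge about 25 mm under the flap. It was within 1 mm of centre and square to within about 0.01 rad.
- **Flap:** After the last push, its top read 43.0–43.1 mm over the area I could see, so it is level and was not lifted.
- **Bed and plate:** The bed top read 25.1 mm, about 5 mm of its 10 mm travel. The plate lies flat to within about 0.1°.
- **Push and grip:** The arm was pushing down with 6.4 N. With the plate's weight added, that roughly matches the 9 N expected at half-way. The grip reads 8.9 mm on the 10 mm rib.

**Checks that disagreed:**
- The overhead camera placed the flap edge about 3 mm away from where the wrist camera did. I used the wrist camera because it saw both the plate and the flap.
- A sideways force of about 3 N remains, from contact.
- Estimates of the flap's angle varied by about 0.01 rad, some of it because the gripper hid part of the edge.

I never touched the narrow plate or the other things on the bench.

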